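Set out the sweet tins on the shop counter

ROBOT

A 6-joint arm with a two-finger parallel gripper is mounted at the origin on the work surface. World frame = base frame: x ahead of the robot, y to its left, z up, the work surface at z = 0. Lengths are in m, angles in rad, forces in N, time in s.
With the tool pointing down it reaches from about 0.3 to 0.775 m from the base axis. Payload 14.6 kg.
Tool frame: the origin (TCP) lies between the finger pads; the fingertips stand ctrl.tip_extent ahead of it and the grasp point (between the pads) lies 3 mm ahead of it (ctrl.tip_extent is the distance from the TCP to the fingertips, in m); z points along the fingers, y is the line along which they close (so a half turn about z gives the same grasp; the last joint's range is limited). The gripper opens to 94 mm and grips with 3 to 60 N. Pads are 16 mm wide; open, the fingers measure 119 mm over their backs; the gripper's body (75 mm by 177 mm) begins 78 mm behind the grasp point.
Start: joints at [-1.172, 0.3, 1.521, -0, 1.321, -0.067], TCP at [0.247, -0.491, 0.227] pointing down, gripper open.
Joint ranges: [-3.03, 3.03], [-0.79, 2.21], [0.23, 2.52], [-1.04, 4.18], [0, 3.07], [-2.55, 2.55]. Speed limits (rad/s): [2.22, 2.22, 2.57, 3.14, 3.14, 3.14].

INTERFACE

Orientations are given as [roll, pitch, yaw] about the fixed x, y, z axes, in that order (R = Rz(yaw) Ry(pitch) Rx(roll)).
In Python, from station import ctrl, eyes gives the robot as it stands. The module is installed in compiled form; this text tells all that it offers.
- The arm moves only by the shell command python3 -m crank [OPENING] [FORCE], which reads ROWS from standard input. ROWS is 1 to 10 rows, parted by a bar, with the numbers parted by spaces; each row has 6 numbers: dx, dy, dz in shares of 0.8 m (1.0 is 0.8 m), then a rotation vector rx, ry, rz in parts of the range, where 1.0 means 4 rad; each row shifts and turns the commanded pose from where the row before left it, along the tool's axes as they then stand; what a row does not reach is not made up. A row lasts 1/10 s, in which the tool goes at most 0.05 m and 0.15 rad, less where a joint would pass 70% of its speed; a pose out of reach is approached as far as the arm can. OPENING is the finger opening in m, set as the command begins (- or left out keeps the last). The fingers move at their own pace and stop on an object; FORCE is the grip in N (left out, the last holds). Time passes only in rows, so rows that do not move let the fingers close. It prints the time, the measured TCP pose, the force, the opening and the grip force at its end. No shift or turn number may pass 1 either way. Input that does not fit is refused with a message, and nothing moves.
- ctrl.get_obs(): the state, without advancing time (a new reading comes with each control period).
- eyes.camera(name): name is "scene" or "side" or "wrist"; returns a dict with "pixels" (480x640x3 uint8, blue, green, red), "fx", "fy", "cx", "cy" (pixels), "extrinsics" (4x4, takes a point from camera to world coordinates). Camera axes: x right, y up, looking along -z (the intrinsics and any distortion apply to the point x, -y, -z); pixel columns grow to the right and rows downward; lengths in m; the calibration is good to about 2 mm. A picture is of the moment at which its call begins. There is no depth.
- ctrl.hand_in(): hands the job in; it is judged then, once.
The state is a dict: "time_s": time; "qpos": joint angles; "joint_vel": joint speeds; "tau": joint torques, N m; "ee_pos": TCP position; "eef_rot": TCP orientation; "force": force on the tool from outside, world axes, zero at the start; "moment": the same for the moment, N m; "grip_width": finger opening in m; "grip_force": force on a finger pad.
Only numpy, scipy, OpenCV 4.12 (cv2) and the standard library are available. Lean on these libraries where they do the work, as an engineer would, in place of code of your own. Each camera call takes 0.05 s, during which the arm holds its last target. There are 200 camera calls.

TASK

Set out the counter display: stand each of the four closed sweet tins, upright and lid up, on the brass-rimmed pad of its own shape and size, sitting flat on the pad's floor inside the rim and not perched on it. Set the tins down rather than letting them fall, and leave the sweet jar and the scoop where they are.

Things in the scene. Friction and masses are not known exactly. Their poses are not given: they have to be found in the camera images.
- big_round_tin: The large round aluminium tin with a dark panel on its lid, closed and rigid, about 0.15 kg, standing upright on the counter; origin: centre of its underside, z up. Diameter 68 mm, height 46 mm.
- small_round_tin: The small round aluminium tin with a dark panel on its lid, closed and rigid, about 0.15 kg, standing upright on the counter; origin: centre of its underside, z up. Diameter 44 mm, height 52 mm.
- square_tin: The square aluminium tin with a dark panel on its lid, closed and rigid, about 0.15 kg, standing upright on the counter; origin: centre of its underside, z up, x and y along its sides. 54 x 54 mm, height 48 mm.
- oblong_tin: The oblong aluminium tin with a dark panel on its lid, closed and rigid, about 0.15 kg, standing upright on the counter; origin: centre of its underside, z up, x along its long side. 84 mm (x) by 40 mm (y), height 44 mm.
- big_round_pad: Large round black display pad with a raised brass rim, 84 mm across inside the rim, 92 mm outside; for the large round tin. It is fixed. Origin: centre of its underside, on the counter, z up. The floor inside the rim is 5 mm above the counter, the rim's top 12 mm above the counter, the rim 4 mm thick.
- small_round_pad: Small round black display pad with a raised brass rim, 60 mm across inside the rim, 68 mm outside; for the small round tin. It is fixed. Origin: centre of its underside, on the counter, z up. The floor inside the rim is 5 mm above the counter, the rim's top 12 mm above the counter, the rim 4 mm thick.
- square_pad: Square black display pad with a raised brass rim, 70 x 70 mm inside the rim, 78 x 78 mm outside, x and y along its sides; for the square tin (any quarter turn). It is fixed. Origin: centre of its underside, on the counter, z up. The floor inside the rim is 5 mm above the counter, the rim's top 12 mm above the counter, the rim 4 mm thick.
- oblong_pad: Oblong black display pad with a raised brass rim, 100 mm (x) by 56 mm (y) inside the rim, 108 x 64 mm outside; for the oblong tin (either way round). It is fixed. Origin: centre of its underside, on the counter, z up. The floor inside the rim is 5 mm above the counter, the rim's top 12 mm above the counter, the rim 4 mm thick.
- jar: Bystander: amber glass sweet jar with a brass lid, 76 mm across and 100 mm high, loose, on the far side of the counter. Origin: centre of its underside, z up.
- scoop: Bystander: steel serving scoop with a black handle, about 165 mm long, 50 mm wide and 25 mm high, loose, lying on the far side of the counter. Origin: underside at the joint of pan and handle; x points from the handle to the pan.
Mind the look-alikes: they are no part of the job. What is shaped like the square_tin but red is not meant. Leave any orange look-alike of the oblong_tin alone.

How it is judged:
By the outcome, as a careful person would: the job done as asked, in the order asked, and still so for the second after the job is handed in, with the robot touching nothing.
It also fails if it takes over 109 s, if anything falls off the work surface, if the arm or the gripper's body presses on something with over 40 N, if the wrist force passes 120 N, or if a joint passes its speed limit or range.

## Working session

There is one attempt and no reset: what is moved stays moved. The work goes in short steps, Python scripts to look and compute and a shell command to move; the robot and the scene stay as the last step left them, time stands still between calls to the robot, and variables do not carry over. Pictures are saved under pics/ and viewed, at most 14 in all, crops included, and the job is handed in when it is done.

```bash
mkdir -p pics; python3 - <<'E'
from station import ctrl, eyes
import cv2,numpy as np
for n in ("scene","side","wrist"):
    c=eyes.camera(n); cv2.imwrite(f"pics/{n}0.png",c["pixels"]); print(n,[c[k] for k in c if k not in("pixels",)])
o=ctrl.get_obs(); print(o, ctrl.tip_extent)
E
```

```text
scene [457.6089609053096, 457.6089609053096, 317.2771859966678, 234.0651590807903, array([[ 0.86757054, -0.26876356,  0.41843459,  0.92953297],
       [ 0.49701542,  0.43942109, -0.74825449, -0.72352186],
       [ 0.01723455,  0.85713199,  0.51480843,  0.52339512],
       [ 0.        ,  0.        ,  0.        ,  1.        ]])]
side [557.762508280247, 557.762508280247, 324.80277283848966, 240.31023194419473, array([[-0.89331452,  0.3341524 , -0.30055173,  0.19185209],
       [-0.44942991, -0.66623746,  0.59509696,  0.64958814],
       [-0.00138575,  0.6666857 ,  0.74533768,  0.92464712],
       [ 0.        ,  0.        ,  0.        ,  1.        ]])]
wrist [400.1152104510034, 400.1152104510034, 319.67912410916324, 240.45168663814542, array([[ 4.48658899e-01,  8.69901396e-01,  2.04882290e-01,
         3.06186412e-01],
       [-8.93702529e-01,  4.36963911e-01,  1.01775884e-01,
        -4.62191739e-01],
       [-9.91182957e-04, -2.28766477e-01,  9.73480825e-01,
         3.83225209e-01],
       [ 0.00000000e+00,  0.00000000e+00,  0.00000000e+00,
         1.00000000e+00]])]
{'time_s': 0.15, 'qpos': array([-1.17157763e+00,  3.00336263e-01,  1.52142560e+00, -1.85727141e-05,
        1.32072219e+00, -6.65728090e-02]), 'joint_vel': array([-0.00116237, -0.00320047, -0.00228268, -0.00050196,  0.00066526,
       -0.00113967]), 'tau': array([-1.74441702e-04, -5.31956148e+01, -3.52819920e+01,  7.08199153e-02,
        2.36069266e-02, -7.25474865e-05]), 'ee_pos': array([ 0.24695727, -0.49123475,  0.22702606]), 'eef_rot': array([-3.14070202e+00, -4.13486787e-05,  4.65796088e-01]), 'force': array([ 0.07095994, -0.15706859, -0.13008949]), 'moment': array([-0.04786916, -0.00821825, -0.01265005]), 'grip_force': 0.0, 'grip_width': 0.09401597951234261} 0.022
```

View pics/scene0.png

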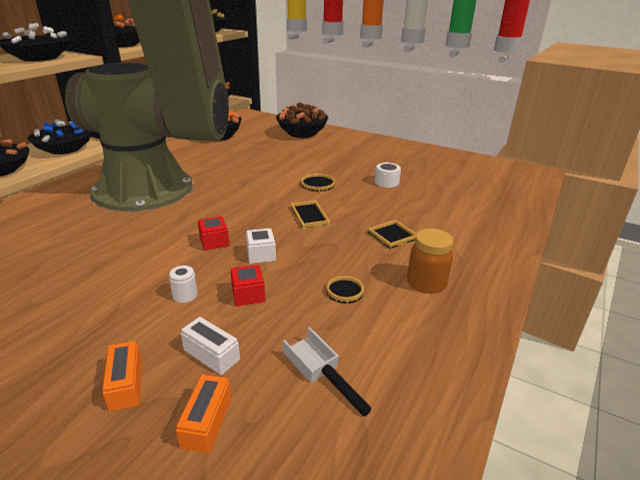

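View pics/side0.png

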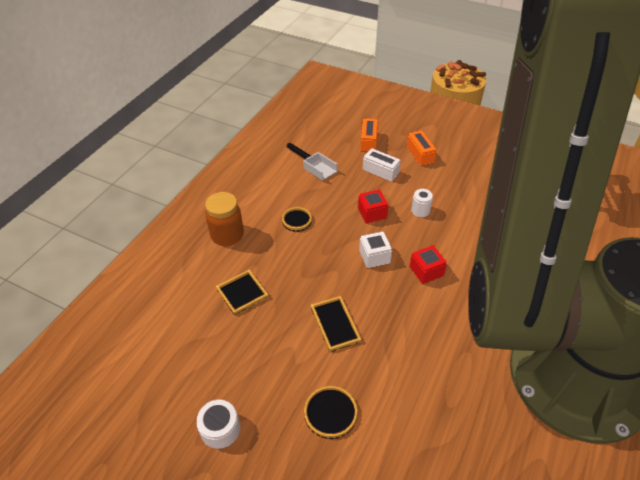

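The scene picture shows the white tins: small round (183,283), square (261,245), oblong (210,344) and big round (388,174). Pads are big round (318,182), oblong (310,214), square (392,233) and small round (345,289). The jar is at (430,262) and the scoop at (325,370). The side picture shows all of them as well. I'll segment the dark panels and pad floors and triangulate them.

```bash
cat > h.py <<'E'
import numpy as np,cv2
from station import ctrl,eyes
def ray(c,uv):
    E=c["extrinsics"];d=E[:3,:3]@np.array([(uv[0]-c["cx"])/c["fx"],-(uv[1]-c["cy"])/c["fy"],-1]);return E[:3,3],d/np.linalg.norm(d)
def onplane(c,uv,z):
    o,d=ray(c,uv);return o+d*(z-o[2])/d[2]
def tri(c1,u1,c2,u2):
    o1,d1=ray(c1,u1);o2,d2=ray(c2,u2)
    s=np.linalg.lstsq(np.c_[d1,-d2],o2-o1,rcond=None)[0]
    a,b=o1+s[0]*d1,o2+s[1]*d2;return (a+b)/2,np.linalg.norm(a-b)
def near(c,uv,thr=75):
    "dark component nearest to uv: (centroid, contour)"
    m=(c["pixels"].max(2)<thr).astype(np.uint8)
    n,l,s,ce=cv2.connectedComponentsWithStats(m,connectivity=4)
    ok=[i for i in range(1,n) if s[i,4]>25];i=min(ok,key=lambda i:np.hypot(*(ce[i]-uv)))
    k=max(cv2.findContours((l==i).astype(np.uint8),0,cv2.CHAIN_APPROX_NONE)[0],key=len)[:,0]
    return ce[i],k
def rect(c,uv,z,thr=75):
    "min-area rectangle of dark component on plane z: centre, sizes, yaw of long side (deg)"
    ce,k=near(c,uv,thr);p=np.array([onplane(c,q,z)[:2] for q in k],np.float32)*1000
    r=cv2.boxPoints(cv2.minAreaRect(p));e=[r[1]-r[0],r[2]-r[1]];e.sort(key=np.linalg.norm)
    return r.mean(0).round(1),[round(float(np.linalg.norm(x)),1) for x in e[::-1]],round(float(np.degrees(np.arctan2(e[1][1],e[1][0])))%180,1)
E
python3 - <<'E'
from h import *
a,b=eyes.camera("scene"),eyes.camera("side")
L=dict(big_t=((388,168),(217,418),46),small_t=((181,271),(422,196),52),sq_t=((261,238),(376,242),48),ob_t=((212,333),(381,158),44),
 big_p=((318,182),(331,411),8),small_p=((345,289),(297,218),8),sq_p=((392,233),(242,291),8),ob_p=((310,214),(336,323),8))
for k,(u,v,z) in L.items():
    p,q=near(a,u)[0],near(b,v)[0];t,g=tri(a,p,b,q)
    print(k,p.round(),q.round(),(t*1000).round(1),round(g*1000,1),rect(a,u,z/1000),rect(b,v,z/1000))
print(onplane(a,(430,241),.1),onplane(b,(222,204),.1))
E
```

```text
big_t [393. 232.] [330. 411.] [ 494.9  255.3 -102. ] 207.1 (array([669.4,  57.2], dtype=float32), [55.4, 53.1], 61.3) (array([368. , 282.7], dtype=float32), [76.7, 73.5], 26.7)
small_t [151. 185.] [296. 218.] [ 475.3 -141.8  159.8] 348.6 (array([ 78.3, -41.8], dtype=float32), [192.1, 13.6], 143.4) (array([628.3, -77.9], dtype=float32), [50.4, 42.4], 26.6)
sq_t [310. 213.] [296. 218.] [570.7 -45.8 110.3] 66.4 (array([482.8,  37.8], dtype=float32), [76.1, 48.1], 136.6) (array([630.3, -81.3], dtype=float32), [50.7, 42.6], 26.6)
ob_t [345. 288.] [298. 151.] [ 702.5 -226.7  103.6] 3.4 (array([ 668.1, -156.5], dtype=float32), [47.8, 46.7], 67.6) (array([ 743.6, -290.2], dtype=float32), [72.2, 17.8], 162.8)
big_p [318. 181.] [330. 411.] [373.9 267.6   8.4] 1.7 (array([373.1, 269.5], dtype=float32), [76.1, 52.2], 31.9) (array([375.6, 266.9], dtype=float32), [80.0, 76.6], 26.7)
small_p [345. 288.] [296. 218.] [ 649.7 -114.5    8.2] 1.6 (array([ 648.4, -113.9], dtype=float32), [51.4, 50.2], 67.6) (array([ 650.3, -114.6], dtype=float32), [53.0, 44.6], 26.6)
sq_p [393. 232.] [241. 291.] [650.2 118.    8.6] 1.3 (array([648.7, 119.3], dtype=float32), [59.8, 57.3], 61.3) (array([651.3, 117.4], dtype=float32), [65.2, 62.2], 60.9)
ob_p [310. 213.] [335. 323.] [446.6 100.7   7.9] 0.5 (array([445.2, 101.8], dtype=float32), [82.6, 52.1], 136.6) (array([447.9,  99.6], dtype=float32), [93.3, 51.1], 136.8)
[ 0.7672656  -0.02478767  0.1       ] [ 0.76414259 -0.00341688  0.1       ]
```

Pads agree between the two views (z about 8 mm, between floor and rim top). The lid panels are greyer, so I'll raise the threshold for those.

```bash
python3 - <<'E'
from h import *
a,b=eyes.camera("scene"),eyes.camera("side")
L=dict(big_t=((388,168),(217,418),46),small_t=((181,271),(422,196),52),sq_t=((261,238),(376,242),48),ob_t=((212,333),(381,158),44))
for k,(u,v,z) in L.items():
  print(k,a["pixels"][u[1],u[0]],b["pixels"][v[1],v[0]])
  for T in (100,120):
    p,q=near(a,u,T)[0],near(b,v,T)[0];t,g=tri(a,p,b,q)
    print(k,p.round(),q.round(),(t*1000).round(1),round(g*1000,1),rect(a,u,z/1000,T),rect(b,v,z/1000,T))
E
```

```text
big_t [75 73 78] [80 77 83]
big_t [388. 166.] [216. 417.] [529.4 377.7  46.7] 1.3 (array([528.3, 378.4], dtype=float32), [35.7, 33.4], 2.6) (array([530.6, 377.7], dtype=float32), [40.5, 39.3], 123.3)
big_t [388. 166.] [216. 417.] [529.3 377.8  46.7] 1.1 (array([528.3, 378.5], dtype=float32), [39.4, 34.8], 32.1) (array([530.5, 376.7], dtype=float32), [41.7, 41.3], 26.7)
small_t [77 80 81] [87 85 94]
small_t [181. 271.] [373. 198.] [ 467.4 -257.1   53.2] 110.9 (array([ 406.1, -272.8], dtype=float32), [17.3, 14.9], 31.2) (array([ 504.3, -210.5], dtype=float32), [26.7, 26.2], 45.9)
small_t [181. 271.] [423. 194.] [ 407.2 -272.7   52.4] 1.6 (array([ 406.1, -272.3], dtype=float32), [16.9, 16.1], 44.6) (array([ 408.1, -272.8], dtype=float32), [14.4, 13.1], 26.6)
sq_t [78 75 79] [80 77 84]
sq_t [260. 235.] [376. 241.] [447.1 -95.7  48.6] 2.0 (array([445.6, -95.2], dtype=float32), [29.1, 26.8], 41.8) (array([448.2, -95.6], dtype=float32), [26.9, 26.2], 133.6)
sq_t [260. 235.] [376. 242.] [447.1 -95.6  48.4] 1.5 (array([446.1, -95.1], dtype=float32), [29.5, 28.3], 44.0) (array([448. , -95.4], dtype=float32), [28.7, 28.1], 133.6)
ob_t [78 80 82] [82 79 86]
ob_t [209. 333.] [382. 157.] [ 544.3 -359.7   43.9] 0.2 (array([ 543.7, -359.6], dtype=float32), [59.7, 16.0], 173.6) (array([ 545.1, -360. ], dtype=float32), [56.0, 11.2], 173.8)
ob_t [209. 333.] [382. 157.] [ 544.6 -359.6   44.2] 0.5 (array([ 543.2, -359.4], dtype=float32), [61.1, 16.8], 173.9) (array([ 545. , -359.7], dtype=float32), [56.2, 13.3], 173.6)
```

Tin tops come out at 46.7, 52.4, 48.5 and 44 mm, which matches the stated heights. Next I'll locate the look-alikes and write a helper that turns a goal into tool-axis deltas.

```bash
cat >> h.py <<'E'
from scipy.spatial.transform import Rotation as R
def go(x,y,z,yaw=None):
    "shift in present tool axes to TCP goal (m), and turn about tool z (+= yaw decreases)"
    o=ctrl.get_obs();M=R.from_euler('xyz',o["eef_rot"]).as_matrix();d=M.T@(np.array([x,y,z])-o["ee_pos"])
    w=None
    if yaw is not None: w=R.from_matrix(M.T@R.from_euler('xyz',[np.pi,0,np.radians(yaw)]).as_matrix()).as_rotvec().round(3)
    print("shift",d.round(4),"rot",w,"t",round(o["time_s"],1))
E
python3 - <<'E'
from h import *
a,b=eyes.camera("scene"),eyes.camera("side")
for k,u,v,z in (("red1",(248,273),(373,198),48),("red2",(212,223),(430,257),48),("or1",(120,363),(422,140),44),("or2",(204,398),(370,127),44)):
    p,q=near(a,u,120)[0],near(b,v,120)[0];t,g=tri(a,p,b,q)
    print(k,p.round(),q.round(),(t*1000).round(1),round(g*1000,1),rect(a,u,z/1000,120),rect(b,v,z/1000,120))
go(.407,-.2727,.135,20); go(.407,-.2727,.135,70)
E
```

```text
red1 [246. 273.] [373. 198.] [ 504.7 -214.4   48.4] 1.3 (array([ 503.4, -213.8], dtype=float32), [30.7, 30.5], 134.8) (array([ 505.4, -214.3], dtype=float32), [28.6, 28.5], 45.0)
red2 [212. 222.] [429. 256.] [ 333.1 -107.1   48.3] 1.6 (array([ 331.7, -106.4], dtype=float32), [30.7, 28.7], 50.5) (array([ 333.8, -107. ], dtype=float32), [29.0, 28.6], 141.3)
or1 [119. 363.] [422. 140.] [ 479.5 -466.7   43.5] 1.4 (array([ 478., -466.], dtype=float32), [60.0, 17.0], 135.6) (array([ 480.5, -465.9], dtype=float32), [55.8, 13.5], 136.0)
or2 [202. 401.] [369. 127.] [ 619.6 -456.2   43.7] 1.5 (array([ 618.3, -454.9], dtype=float32), [61.0, 17.0], 110.7) (array([ 619.7, -455.3], dtype=float32), [55.6, 13.0], 113.5)
shift [ 0.2412 -0.1235  0.0924] rot [-0.    -0.     0.117] t 0.5
shift [ 0.2412 -0.1235  0.0924] rot [-0.    -0.    -0.756] t 0.5
```

The rows are not in the units I measure in: shifts go in shares of 0.8 m and turns go in shares of 4 rad. I convert before sending: 0.04 m / 0.8 = 0.05, -0.0206 m / 0.8 = -0.0258.

```bash
echo '0.05 -0.0258 0.0193 0 0 0 | 0.05 -0.0258 0.0193 0 0 0 | 0.05 -0.0258 0.0193 0 0 0 | 0.05 -0.0258 0.0193 0 0 0 | 0.05 -0.0258 0.0193 0 0 0 | 0.05 -0.0258 0.0193 0 0 0 | 0 0 0 0 0 0 | 0 0 0 0 0 0' | python3 -m crank 0.094 25
python3 - <<'E'
from h import *
go(.407,-.2727,.035)
c=eyes.camera("wrist");cv2.imwrite("pics/w1.png",c["pixels"])
E
```

```text
time_s: 1.25
ee_pos: [0.4063, -0.2727, 0.135]
eef_rot: [-3.141, 0.0, 0.468]
force: [0.2, -0.6, 0.4]
grip_width: 0.0937
grip_force: 0.0
shift [0.0006 0.0004 0.1   ] rot None t 1.2
```

View pics/w1.png

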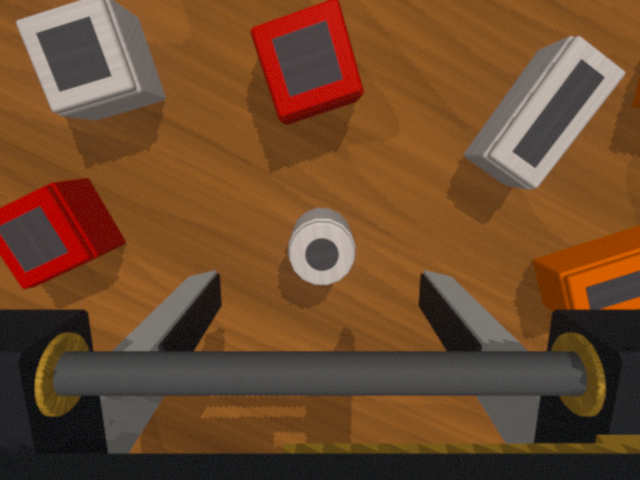

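The wrist picture shows the small tin at (322,255), centred between the fingers, with nothing in the way. I'll go down and grip.

To row units: 0.025 m / 0.8 = 0.0313.

```bash
python3 - <<'E'
from h import *
c=eyes.camera("wrist")
for n,u,z in(("small",(322,255),.052),("sq",(75,53),.048),("ob",(558,113),.044)): print(n,rect(c,u,z,110))
E
echo '0 0 0.0313 0 0 0 | 0 0 0.0313 0 0 0 | 0 0 0.0313 0 0 0 | 0 0 0.0313 0 0 0 | 0 0 0 0 0 0' | python3 -m crank 0.094 25 
echo '0 0 0 0 0 0 | 0 0 0 0 0 0 | 0 0 0 0 0 0 | 0 0 0 0 0 0 | 0 0 0 0 0 0 | 0 0 0 0 0 0' | python3 -m crank 0.03 25
```

```text
small (array([ 407.8, -273.7], dtype=float32), [19.3, 19.2], 116.7)
sq (array([448. , -96.9], dtype=float32), [31.6, 31.5], 132.1)
ob (array([ 544.9, -360.3], dtype=float32), [61.4, 17.7], 173.6)
time_s: 1.85
ee_pos: [0.4043, -0.2734, 0.033]
eef_rot: [-3.138, 0.002, 0.464]
force: [-0.2, 0.1, 0.7]
grip_width: 0.094
grip_force: 0.0
time_s: 2.45
ee_pos: [0.406, -0.2732, 0.0353]
eef_rot: [3.141, -0.0, 0.466]
force: [-0.4, 0.4, 0.7]
grip_width: 0.0495
grip_force: 0.0
```

To row units: -0.025 m / 0.8 = -0.0313, -0.02 m / 0.8 = -0.025.

```bash
echo '0 0 0 0 0 0 | 0 0 0 0 0 0 | 0 0 0 0 0 0 | 0 0 0 0 0 0' | python3 -m crank 
echo '0 0 -0.0125 0 0 0 | 0 0 -0.025 0 0 0 | 0 0 -0.0313 0 0 0 | 0 0 -0.0313 0 0 0 | 0 0 -0.025 0 0 0 | 0 0 0 0 0 0 | 0 0 0 0 0 0' | python3 -m crank
python3 - <<'E'
from h import *
go(.650,-.1145,.135)
E
```

```text
time_s: 2.85
ee_pos: [0.406, -0.2732, 0.0352]
eef_rot: [3.142, -0.0, 0.466]
force: [-0.5, 0.1, 2.9]
grip_width: 0.0434
grip_force: 25.0
time_s: 3.55
ee_pos: [0.4057, -0.273, 0.1347]
eef_rot: [-3.141, 0.0, 0.466]
force: [-0.2, -0.0, -2.1]
grip_width: 0.0437
grip_force: 25.0
shift [ 0.2894 -0.0319 -0.0003] rot None t 3.5
```

To row units: 0.035 m / 0.8 = 0.0438, 0.0245 m / 0.8 = 0.0306.

```bash
echo '0.025 -0.0028 0 0 0 0 | 0.0438 -0.0049 0 0 0 0 | 0.0438 -0.0049 0 0 0 0 | 0.0438 -0.0049 0 0 0 0 | 0.0438 -0.0049 0 0 0 0 | 0.0438 -0.0049 0 0 0 0 | 0.0438 -0.0049 0 0 0 0 | 0.0438 -0.0049 0 0 0 0 | 0.0306 -0.0034 0 0 0 0 | 0 0 0 0 0 0' | python3 -m crank
echo '0 0 0 0 0 0 | 0 0 0 0 0 0' | python3 -m crank
python3 - <<'E'
from h import *
c=eyes.camera("wrist");cv2.imwrite("pics/w2.png",c["pixels"]);go(.650,-.1145,.046)
E
```

```text
time_s: 4.55
ee_pos: [0.6511, -0.1123, 0.1324]
eef_rot: [-3.14, 0.002, 0.468]
force: [-1.4, -0.6, -2.7]
grip_width: 0.0433
grip_force: 25.0
time_s: 4.75
ee_pos: [0.6493, -0.1149, 0.134]
eef_rot: [-3.141, 0.001, 0.465]
force: [-0.7, 0.4, -0.5]
grip_width: 0.0432
grip_force: 25.0
shift [ 0.0008 -0.0001  0.0885] rot None t 4.8
```

View pics/w2.png

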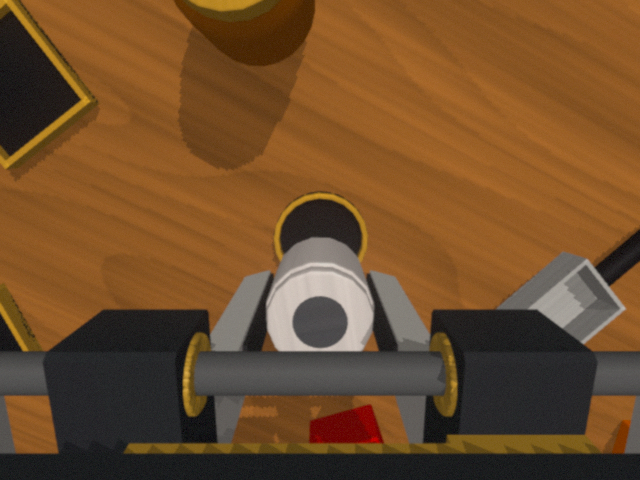

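The pad's rim circle is centred near (321,238), and the held tin is at (320,320), in line with it. I'll check the pad centre and the scoop clearance.

To row units: 0.025 m / 0.8 = 0.0313, 0.02 m / 0.8 = 0.025.

```bash
python3 - <<'E'
from h import *
c=eyes.camera("wrist")
print("L,R,far",onplane(c,(275,238),.012),onplane(c,(367,238),.012),onplane(c,(321,192),.012))
print("scoop corner",onplane(c,(500,303),.02), "lid panel",onplane(c,(320,321),.15))
E
echo '0.0013 0 0.0313 0 0 0 | 0 0 0.0313 0 0 0 | 0 0 0.025 0 0 0 | 0 0 0.0188 0 0 0 | 0 0 0 0 0 0 | 0 0 0 0 0 0' | python3 -m crank
```

```text
L,R,far [ 0.63721502 -0.08585786  0.012     ] [ 0.66667285 -0.14463903  0.012     ] [ 0.68129459 -0.10051905  0.012     ]
scoop corner [ 0.66843774 -0.25146922  0.02      ] lid panel [ 0.65104597 -0.11487003  0.15      ]
time_s: 5.45
ee_pos: [0.6513, -0.1142, 0.0508]
eef_rot: [3.141, -0.001, 0.465]
force: [-0.4, -0.8, -1.2]
grip_width: 0.0433
grip_force: 25.0
```

To row units: 0.003 m / 0.8 = 0.0038, 0.002 m / 0.8 = 0.0025.

```bash
echo '0 0 0.0038 0 0 0 | 0 0 0.0038 0 0 0 | 0 0 0.0025 0 0 0 | 0 0 0.0019 0 0 0 | 0 0 0 0 0 0 | 0 0 0 0 0 0 | 0 0 0 0 0 0' | python3 -m crank
```

```text
time_s: 6.15
ee_pos: [0.6511, -0.114, 0.0407]
eef_rot: [3.141, -0.0, 0.466]
force: [0.1, -0.5, -2.0]
grip_width: 0.0437
grip_force: 25.0
```

To row units: 0.0008 m / 0.8 = 0.001.

```bash
echo '0 0 0.001 0 0 0 | 0 0 0 0 0 0 | 0 0 0 0 0 0' | python3 -m crank
echo '0 0 0.0005 0 0 0 | 0 0 0 0 0 0 | 0 0 0 0 0 0' | python3 -m crank
```

```text
time_s: 6.45
ee_pos: [0.6512, -0.1139, 0.0402]
eef_rot: [3.141, -0.0, 0.466]
force: [-2.8, 0.2, 3.2]
grip_width: 0.0436
grip_force: 25.0
time_s: 6.75
ee_pos: [0.6512, -0.114, 0.0402]
eef_rot: [3.141, -0.0, 0.466]
force: [-4.6, 0.7, 9.0]
grip_width: 0.0432
grip_force: 25.0
```

To row units: -0.03 m / 0.8 = -0.0375, -0.025 m / 0.8 = -0.0313.

```bash
echo '0 0 0 0 0 0 | 0 0 0 0 0 0 | 0 0 0 0 0 0 | 0 0 0 0 0 0 | 0 0 0 0 0 0 | 0 0 0 0 0 0' | python3 -m crank 0.094
echo '0 0 -0.0188 0 0 0 | 0 0 -0.0313 0 0 0 | 0 0 -0.0375 0 0 0 | 0 0 -0.0375 0 0 0 | 0 0 0 0 0 0 | 0 0 0 0 0 0' | python3 -m crank
python3 - <<'E'
from h import *
go(.4475,-.0962,.135,43.3)
E
```

```text
time_s: 7.35
ee_pos: [0.651, -0.1139, 0.0393]
eef_rot: [-3.142, 0.0, 0.466]
force: [0.2, -0.4, -0.3]
grip_width: 0.0881
grip_force: 0.0
time_s: 7.95
ee_pos: [0.6512, -0.114, 0.1405]
eef_rot: [3.141, -0.001, 0.466]
force: [0.3, 0.0, -0.7]
grip_width: 0.094
grip_force: 0.0
shift [-0.174  -0.1074  0.0052] rot [ 0.001 -0.001 -0.29 ] t 8.0
```

To row units: -0.0348 m / 0.8 = -0.0435, -0.0215 m / 0.8 = -0.0269, -0.145 rad / 4 = -0.0363.

```bash
echo '-0.0435 -0.0269 0.0013 0 0 0 | -0.0435 -0.0269 0.0013 0 0 0 | -0.0435 -0.0269 0.0013 0 0 0 | -0.0435 -0.0269 0.0013 0 0 0 | -0.0435 -0.0268 0.0013 0 0 0 | 0 0 0 0 0 -0.0363 | 0 0 0 0 0 -0.0363 | 0 0 0 0 0 0 | 0 0 0 0 0 0' | python3 -m crank
python3 - <<'E'
from h import *
go(.4475,-.0962,.034,43.3)
c=eyes.camera("wrist");p,d=ray(c,(320,240))
# project panel centre to find it
E=np.linalg.inv(c["extrinsics"])@np.array([.4475,-.0962,.048,1]);u=(c["cx"]-c["fx"]*E[0]/E[2],c["cy"]+c["fy"]*E[1]/E[2])
print(u,rect(c,u,.048,110))
cv2.imwrite("pics/w3.png",c["pixels"])
E
```

```text
time_s: 8.85
ee_pos: [0.4471, -0.0961, 0.1339]
eef_rot: [-3.141, 0.001, 0.751]
force: [0.3, -0.1, 0.3]
grip_width: 0.0937
grip_force: 0.0
shift [0.0003 0.0005 0.0999] rot [-0.001  0.001 -0.004] t 8.8
(np.float64(319.6489817524071), np.float64(253.94258611895873)) (array([448.1, -96.5], dtype=float32), [31.2, 30.9], 42.2)
```

View pics/w3.png

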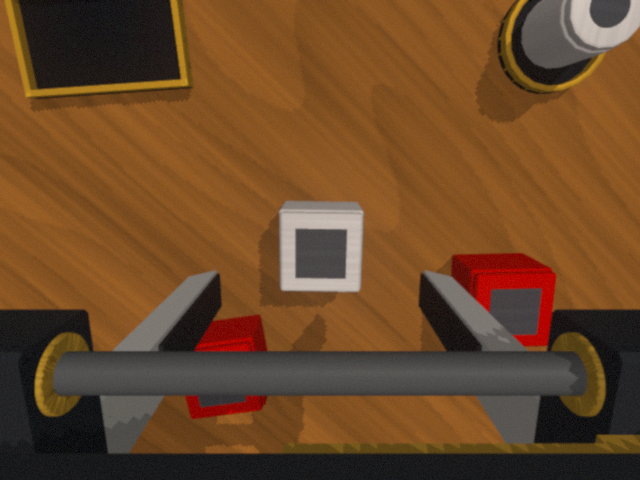

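The square tin is centred at (321,250) and squared to the tool. The small tin shows inside its rim at top right, at (560,50). I'll descend and grip.

To row units: 0.025 m / 0.8 = 0.0313, 0.015 m / 0.8 = 0.0188.

```bash
echo '0 0 0.0313 0 0 0 | 0 0 0.0313 0 0 0 | 0 0 0.0313 0 0 0 | 0 0 0.0188 0 0 0 | 0 0 0.0125 0 0 0 | 0 0 0 0 0 0' | python3 -m crank 0.094 25 
echo '0 0 0 0 0 0 | 0 0 0 0 0 0 | 0 0 0 0 0 0 | 0 0 0 0 0 0 | 0 0 0 0 0 0 | 0 0 0 0 0 0 | 0 0 0 0 0 0 | 0 0 0 0 0 0 | 0 0 0 0 0 0' | python3 -m crank 0.04 25
echo '0 0 -0.0125 0 0 0 | 0 0 -0.025 0 0 0 | 0 0 -0.0313 0 0 0 | 0 0 -0.0313 0 0 0 | 0 0 -0.025 0 0 0 | 0 0 0 0 0 0 | 0 0 0 0 0 0' | python3 -m crank
python3 - <<'E'
from h import *
go(.650,.118,.135,61)
E
```

```text
time_s: 9.5
ee_pos: [0.4468, -0.096, 0.0333]
eef_rot: [-3.14, 0.001, 0.754]
force: [-0.2, 0.3, 0.4]
grip_width: 0.0937
grip_force: 0.0
time_s: 10.4
ee_pos: [0.4474, -0.0962, 0.0345]
eef_rot: [3.141, -0.0, 0.756]
force: [-1.4, 0.5, 6.2]
grip_width: 0.0535
grip_force: 24.9
time_s: 11.1
ee_pos: [0.4471, -0.096, 0.134]
eef_rot: [3.142, -0.0, 0.756]
force: [-0.5, -0.1, -0.6]
grip_width: 0.054
grip_force: 24.9
shift [ 0.2945 -0.0166 -0.001 ] rot [ 0.    -0.    -0.309] t 11.1
```

To row units: 0.035 m / 0.8 = 0.0438, 0.0295 m / 0.8 = 0.0369.

```bash
echo '0.025 -0.0014 0 0 0 0 | 0.0438 -0.0025 0 0 0 0 | 0.0438 -0.0025 0 0 0 0 | 0.0438 -0.0025 0 0 0 0 | 0.0438 -0.0025 0 0 0 0 | 0.0438 -0.0025 0 0 0 0 | 0.0438 -0.0025 0 0 0 0 | 0.0438 -0.0025 0 0 0 0 | 0.0369 -0.0019 0 0 0 0 | 0 0 0 0 0 0' | python3 -m crank
echo '0 0 0 0 0 -0.0258 | 0 0 0 0 0 -0.0258 | 0 0 0 0 0 -0.0258 | 0 0 0 0 0 0 | 0 0 0 0 0 0' | python3 -m crank
python3 - <<'E'
from h import *
c=eyes.camera("wrist");cv2.imwrite("pics/w4.png",c["pixels"]);go(.650,.118,.05,61)
E
```

```text
time_s: 12.1
ee_pos: [0.6508, 0.1203, 0.1316]
eef_rot: [-3.14, 0.002, 0.758]
force: [-0.1, 0.1, -1.8]
grip_width: 0.0536
grip_force: 24.9
time_s: 12.6
ee_pos: [0.6498, 0.1175, 0.1334]
eef_rot: [-3.14, 0.001, 1.061]
force: [0.8, 0.1, -0.7]
grip_width: 0.0539
grip_force: 24.9
shift [ 0.0004 -0.      0.0836] rot [-0.001  0.001 -0.003] t 12.7
```

View pics/w4.png

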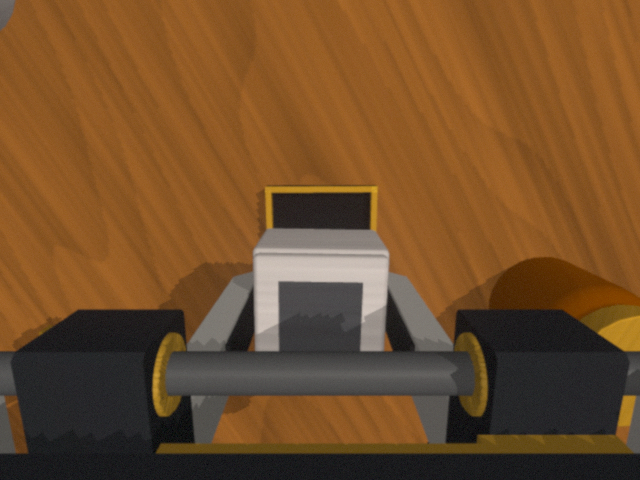

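The square pad's far rim edge runs level from (265,187) to (378,187), parallel to the held tin and centred on it. The jar, at lower right, is clear.

To row units: 0.025 m / 0.8 = 0.0313, 0.02 m / 0.8 = 0.025.

```bash
python3 - <<'E'
from h import *
c=eyes.camera("wrist")
a,b=onplane(c,(265,187),.012),onplane(c,(378,187),.012);m=(a+b)/2;e=(b-a);n=np.array([-e[1],e[0],0])/np.linalg.norm(e)
print(np.linalg.norm(e), m-.039*n, "yaw",np.degrees(np.arctan2(n[1],n[0])))
E
echo '0 0 0.0313 0 0 0 | 0 0 0.0313 0 0 0 | 0 0 0.025 0 0 0 | 0 0 0.0169 0 0 0 | 0 0 0 0 0 0 | 0 0 0 0 0 0' | python3 -m crank
```

```text
0.07815527902664715 [0.65092058 0.11620006 0.012     ] yaw 60.80359011039305
time_s: 13.3
ee_pos: [0.6506, 0.118, 0.0515]
eef_rot: [3.141, -0.0, 1.064]
force: [0.1, 0.3, 0.1]
grip_width: 0.0539
grip_force: 24.9
```

```bash
echo '0 0 0.005 0 0 0 | 0 0 0.0038 0 0 0 | 0 0 0.0025 0 0 0 | 0 0 0.0019 0 0 0 | 0 0 0 0 0 0 | 0 0 0 0 0 0 | 0 0 0 0 0 0' | python3 -m crank
echo '0 0 0.0013 0 0 0 | 0 0 0 0 0 0 | 0 0 0 0 0 0' | python3 -m crank
```

```text
time_s: 14.0
ee_pos: [0.6503, 0.1179, 0.0405]
eef_rot: [3.141, -0.0, 1.065]
force: [0.5, -0.1, -1.3]
grip_width: 0.0538
grip_force: 24.9
time_s: 14.3
ee_pos: [0.6504, 0.118, 0.0396]
eef_rot: [3.141, -0.0, 1.065]
force: [-0.4, 0.3, 1.3]
grip_width: 0.0539
grip_force: 24.9
```

To row units: 0.0005 m / 0.8 = 0.0006.

```bash
echo '0 0 0.0006 0 0 0 | 0 0 0 0 0 0 | 0 0 0 0 0 0' | python3 -m crank
echo '0 0 0 0 0 0 | 0 0 0 0 0 0 | 0 0 0 0 0 0 | 0 0 0 0 0 0 | 0 0 0 0 0 0 | 0 0 0 0 0 0' | python3 -m crank 0.094
echo '0 0 -0.0188 0 0 0 | 0 0 -0.0313 0 0 0 | 0 0 -0.0375 0 0 0 | 0 0 -0.0375 0 0 0 | 0 0 0 0 0 0 | 0 0 0 0 0 0' | python3 -m crank
python3 - <<'E'
from h import *
go(.5295,.3777,.135,61)
E
```

```text
time_s: 14.6
ee_pos: [0.6504, 0.118, 0.0396]
eef_rot: [3.141, -0.0, 1.065]
force: [-3.5, -0.4, 7.3]
grip_width: 0.0541
grip_force: 24.9
time_s: 15.2
ee_pos: [0.6502, 0.1179, 0.0388]
eef_rot: [-3.142, 0.0, 1.065]
force: [-0.1, -0.9, -0.8]
grip_width: 0.0937
grip_force: 0.0
time_s: 15.8
ee_pos: [0.6504, 0.118, 0.14]
eef_rot: [3.14, -0.001, 1.065]
force: [-0.8, -0.0, -0.3]
grip_width: 0.0936
grip_force: 0.0
shift [ 0.1686 -0.2317  0.0049] rot [ 0.001 -0.001  0.   ] t 15.8
```

To row units: -0.029 m / 0.8 = -0.0363, -0.0287 m / 0.8 = -0.0359.

```bash
echo '0.0264 -0.0363 0.0008 0 0 0 | 0.0264 -0.0363 0.0008 0 0 0 | 0.0264 -0.0363 0.0008 0 0 0 | 0.0264 -0.0363 0.0008 0 0 0 | 0.0264 -0.0363 0.0008 0 0 0 | 0.0264 -0.0363 0.0008 0 0 0 | 0.0264 -0.0363 0.0008 0 0 0 | 0.0261 -0.0359 0.0009 0 0 0 | 0 0 0 0 0 0 | 0 0 0 0 0 0' | python3 -m crank
python3 - <<'E'
from h import *
go(.5295,.3777,.033,61)
c=eyes.camera("wrist");E=np.linalg.inv(c["extrinsics"])@np.array([.5295,.3777,.046,1]);u=(c["cx"]-c["fx"]*E[0]/E[2],c["cy"]+c["fy"]*E[1]/E[2])
print(u,rect(c,u,.046,110))
cv2.imwrite("pics/w5.png",c["pixels"])
E
```

```text
time_s: 16.8
ee_pos: [0.5287, 0.3778, 0.1329]
eef_rot: [-3.141, 0.002, 1.066]
force: [0.3, -0.4, -0.4]
grip_width: 0.094
grip_force: 0.0
shift [0.0005 0.0008 0.0999] rot [-0.001  0.002  0.001] t 16.8
(np.float64(320.1938093501648), np.float64(252.89547891704123)) (array([530.2, 376.7], dtype=float32), [43.6, 43.5], 105.9)
```

View pics/w5.png

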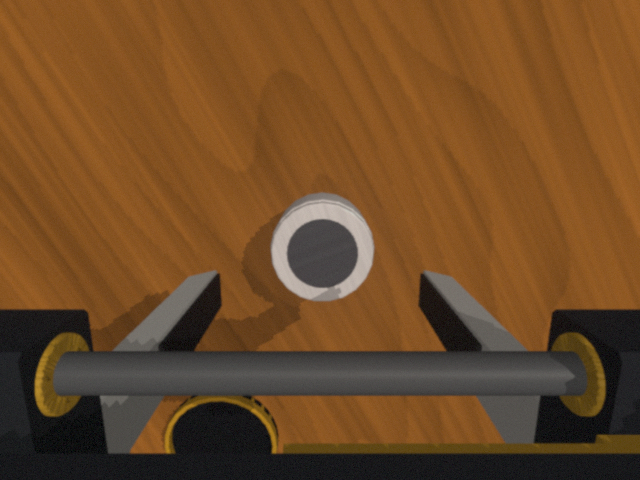

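The big tin is centred at (322,253), within 1.5 mm of the tool axis, and its pad shows at (221,437). I'll descend with a 1 mm shift in y.

To row units: 0.025 m / 0.8 = 0.0313, 0.001 m / 0.8 = 0.0013.

```bash
echo '0 0.0013 0.0313 0 0 0 | 0 0 0.0313 0 0 0 | 0 0 0.0313 0 0 0 | 0 0 0.0188 0 0 0 | 0 0 0.0125 0 0 0 | 0 0 0 0 0 0' | python3 -m crank 0.094 25 
echo '0 0 0 0 0 0 | 0 0 0 0 0 0 | 0 0 0 0 0 0 | 0 0 0 0 0 0 | 0 0 0 0 0 0 | 0 0 0 0 0 0 | 0 0 0 0 0 0' | python3 -m crank 0.055 25
echo '0 0 -0.0125 0 0 0 | 0 0 -0.025 0 0 0 | 0 0 -0.0313 0 0 0 | 0 0 -0.0313 0 0 0 | 0 0 -0.025 0 0 0 | 0 0 0 0 0 0 | 0 0 0 0 0 0' | python3 -m crank
python3 - <<'E'
from h import *
go(.374,.2675,.135,61)
E
```

```text
time_s: 17.45
ee_pos: [0.5302, 0.3765, 0.033]
eef_rot: [-3.141, 0.001, 1.064]
force: [0.1, 0.3, 0.2]
grip_width: 0.0937
grip_force: 0.0
time_s: 18.15
ee_pos: [0.5304, 0.3774, 0.0346]
eef_rot: [3.141, -0.001, 1.065]
force: [-1.2, -0.6, 5.6]
grip_width: 0.0677
grip_force: 25.0
time_s: 18.85
ee_pos: [0.53, 0.3771, 0.1334]
eef_rot: [-3.141, 0.0, 1.065]
force: [0.2, -0.6, -2.2]
grip_width: 0.0679
grip_force: 25.0
shift [-0.1715 -0.0833 -0.0015] rot [-0.  0.  0.] t 18.9
```

To row units: -0.0286 m / 0.8 = -0.0358, -0.0214 m / 0.8 = -0.0268.

```bash
echo '-0.0268 -0.013 0 0 0 0 | -0.0358 -0.0174 0 0 0 0 | -0.0358 -0.0174 0 0 0 0 | -0.0358 -0.0174 0 0 0 0 | -0.0358 -0.0174 0 0 0 0 | -0.0268 -0.013 0 0 0 0 | -0.0179 -0.0086 0 0 0 0 | 0 0 0 0 0 0 | 0 0 0 0 0 0 | 0 0 0 0 0 0' | python3 -m crank
python3 - <<'E'
from h import *
c=eyes.camera("wrist");cv2.imwrite("pics/w6.png",c["pixels"]);go(.374,.2675,.05,61)
E
```

```text
time_s: 19.85
ee_pos: [0.3746, 0.2679, 0.1335]
eef_rot: [-3.141, 0.0, 1.065]
force: [0.9, 0.0, -2.0]
grip_width: 0.0673
grip_force: 25.0
shift [-0.0006 -0.0003  0.0835] rot [-0.  0.  0.] t 19.9
```

View pics/w6.png

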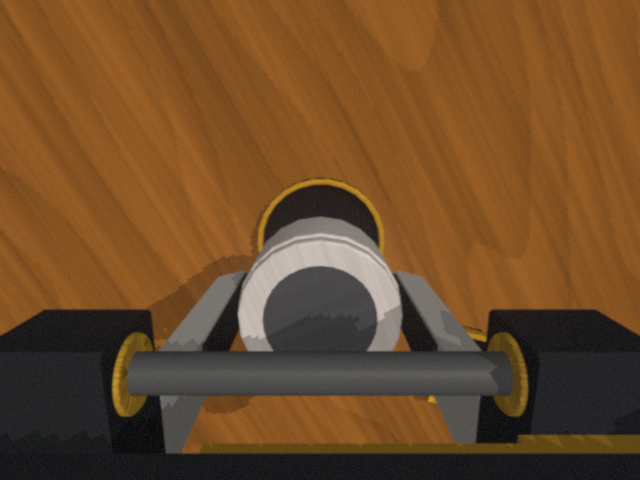

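The big pad's rim spans columns 257–384 with its far edge at row 179, and the tin is in line with it at (320,315). I'll check the centre and lower.

To row units: 0.025 m / 0.8 = 0.0313, 0.02 m / 0.8 = 0.025.

```bash
python3 - <<'E'
from h import *
c=eyes.camera("wrist")
f=onplane(c,(320.5,179),.012);a,b=onplane(c,(257,240),.012),onplane(c,(384,240),.012);n=np.array([.484,.875,0])
print("far->c",f-.046*n,"mid",(a+b)/2,np.linalg.norm(a-b))
E
echo '0 0 0.0313 0 0 0 | 0 0 0.0313 0 0 0 | 0 0 0.025 0 0 0 | 0 0 0.0169 0 0 0 | 0 0 0 0 0 0 | 0 0 0 0 0 0' | python3 -m crank
```

```text
far->c [0.37442715 0.26543521 0.012     ] mid [0.37578429 0.26796357 0.012     ] 0.09056076370303477
time_s: 20.55
ee_pos: [0.3745, 0.2678, 0.0507]
eef_rot: [-3.141, 0.0, 1.065]
force: [0.2, 1.0, -1.3]
grip_width: 0.0682
grip_force: 25.0
```

To row units: 0.004 m / 0.8 = 0.005, -0.001 m / 0.8 = -0.0013.

```bash
echo '-0.0013 0 0.005 0 0 0 | 0 0 0.0038 0 0 0 | 0 0 0.0025 0 0 0 | 0 0 0.0013 0 0 0 | 0 0 0 0 0 0 | 0 0 0 0 0 0 | 0 0 0 0 0 0' | python3 -m crank
echo '0 0 0.0013 0 0 0 | 0 0 0 0 0 0 | 0 0 0 0 0 0' | python3 -m crank
```

```text
time_s: 21.25
ee_pos: [0.3738, 0.2668, 0.0406]
eef_rot: [3.141, -0.0, 1.065]
force: [0.1, -0.8, -1.8]
grip_width: 0.0678
grip_force: 25.0
time_s: 21.55
ee_pos: [0.3738, 0.2668, 0.0396]
eef_rot: [3.141, -0.0, 1.065]
force: [-0.4, -0.4, 1.5]
grip_width: 0.0675
grip_force: 25.0
```

To row units: 0.0005 m / 0.8 = 0.0006.

```bash
echo '0 0 0.0006 0 0 0 | 0 0 0 0 0 0 | 0 0 0 0 0 0' | python3 -m crank
echo '0 0 0 0 0 0 | 0 0 0 0 0 0 | 0 0 0 0 0 0 | 0 0 0 0 0 0 | 0 0 0 0 0 0' | python3 -m crank 0.094
echo '0 0 -0.0188 0 0 0 | 0 0 -0.0313 0 0 0 | 0 0 -0.0375 0 0 0 | 0 0 -0.0375 0 0 0 | 0 0 0 0 0 0 | 0 0 0 0 0 0' | python3 -m crank
python3 - <<'E'
from h import *
go(.5447,-.360,.135,173.6)
E
```

```text
time_s: 21.85
ee_pos: [0.3738, 0.2668, 0.0396]
eef_rot: [3.141, -0.0, 1.065]
force: [-4.0, -2.3, 11.1]
grip_width: 0.0678
grip_force: 25.0
time_s: 22.35
ee_pos: [0.3737, 0.2667, 0.0389]
eef_rot: [-3.142, 0.0, 1.065]
force: [0.1, -0.6, -0.4]
grip_width: 0.0939
grip_force: 0.0
time_s: 22.95
ee_pos: [0.3737, 0.2668, 0.139]
eef_rot: [3.141, -0.001, 1.065]
force: [-0.3, -0.3, 0.2]
grip_width: 0.094
grip_force: 0.0
shift [-0.4653  0.4533  0.0038] rot [ 1.000e-03 -0.000e+00 -1.965e+00] t 22.9
```

To row units: -0.0245 m / 0.8 = -0.0306, 0.0239 m / 0.8 = 0.0299.

```bash
echo '-0.0306 0.0299 0 0 0 0 | -0.0306 0.0299 0 0 0 0 | -0.0306 0.0299 0 0 0 0 | -0.0306 0.0299 0 0 0 0 | -0.0306 0.0299 0 0 0 0 | -0.0306 0.0299 0 0 0 0 | -0.0306 0.0299 0 0 0 0 | -0.0306 0.0299 0 0 0 0 | -0.0306 0.0299 0 0 0 0 | -0.0306 0.0299 0 0 0 0' | python3 -m crank
echo '-0.0306 0.0299 0 0 0 0 | -0.0306 0.0299 0 0 0 0 | -0.0306 0.0299 0 0 0 0 | -0.0306 0.0299 0 0 0 0 | -0.0306 0.0299 0 0 0 0 | -0.0306 0.0299 0 0 0 0 | -0.0306 0.0299 0 0 0 0 | -0.0306 0.0299 0 0 0 0 | -0.0304 0.0289 0 0 0 0' | python3 -m crank
echo '0 0 0 0 0 -0.035 | 0 0 0 0 0 -0.035 | 0 0 0 0 0 -0.035 | 0 0 0 0 0 -0.035 | 0 0 0 0 0 -0.035 | 0 0 0 0 0 -0.035 | 0 0 0 0 0 -0.035' | python3 -m crank
echo '0 0 0 0 0 -0.035 | 0 0 0 0 0 -0.035 | 0 0 0 0 0 -0.035 | 0 0 0 0 0 -0.035 | 0 0 0 0 0 -0.035 | 0 0 0 0 0 -0.035 | 0 0 0 0 0 -0.035 | 0 0 0 0 0 0 | 0 0 0 0 0 0' | python3 -m crank
python3 - <<'E'
from h import *
go(.5447,-.360,.033,173.6)
c=eyes.camera("wrist");E=np.linalg.inv(c["extrinsics"])@np.array([.5447,-.36,.044,1]);u=(c["cx"]-c["fx"]*E[0]/E[2],c["cy"]+c["fy"]*E[1]/E[2])
print(u,rect(c,u,.044,110))
cv2.imwrite("pics/w7.png",c["pixels"])
E
```

```text
time_s: 23.95
ee_pos: [0.4636, -0.0648, 0.1376]
eef_rot: [-3.14, 0.001, 1.065]
force: [0.6, 1.6, -0.5]
grip_width: 0.0944
grip_force: 0.0
time_s: 24.85
ee_pos: [0.5444, -0.3611, 0.1369]
eef_rot: [-3.139, -0.0, 1.065]
force: [0.7, -0.8, 1.4]
grip_width: 0.0944
grip_force: 0.0
time_s: 25.55
ee_pos: [0.5442, -0.3597, 0.1369]
eef_rot: [-3.14, -0.002, 2.051]
force: [-0.3, -0.0, -0.5]
grip_width: 0.0938
grip_force: 0.0
time_s: 26.45
ee_pos: [0.5444, -0.3598, 0.1377]
eef_rot: [3.141, -0.001, 3.021]
force: [-0.1, -0.1, -0.1]
grip_width: 0.0941
grip_force: 0.0
shift [-0.0005 -0.0003  0.1047] rot [ 0.001 -0.001 -0.009] t 26.4
(np.float64(319.95400354498753), np.float64(251.41148908096977)) (array([ 544.8, -360.7], dtype=float32), [60.8, 17.0], 173.4)
```

View pics/w7.png

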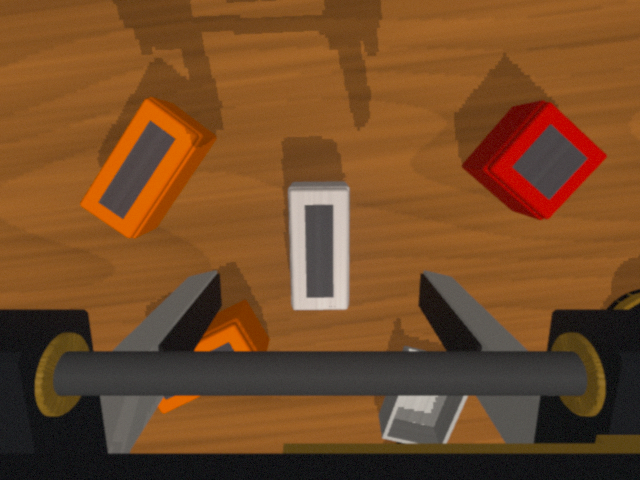

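The oblong tin is centred at (320,250) and aligned. The orange tins, red tin and scoop are off the finger line. I'll narrow the opening to 70 mm for extra clearance and go down.

To row units: 0.025 m / 0.8 = 0.0313, 0.02 m / 0.8 = 0.025, -0.005 rad / 4 = -0.0013.

```bash
echo '0 0 0.025 0 0 -0.0013 | 0 0 0.0313 0 0 0 | 0 0 0.0313 0 0 0 | 0 0 0.025 0 0 0 | 0 0 0.0175 0 0 0 | 0 0 0 0 0 0' | python3 -m crank 0.07 30
echo '0 0 0 0 0 0 | 0 0 0 0 0 0 | 0 0 0 0 0 0 | 0 0 0 0 0 0 | 0 0 0 0 0 0 | 0 0 0 0 0 0 | 0 0 0 0 0 0 | 0 0 0 0 0 0' | python3 -m crank 0.03 30
echo '0 0 -0.0125 0 0 0 | 0 0 -0.025 0 0 0 | 0 0 -0.0313 0 0 0 | 0 0 -0.0313 0 0 0 | 0 0 -0.025 0 0 0 | 0 0 0 0 0 0 | 0 0 0 0 0 0' | python3 -m crank
python3 - <<'E'
from h import *
go(.447,.100,.135,136.7)
E
```

```text
time_s: 27.1
ee_pos: [0.5439, -0.3594, 0.0329]
eef_rot: [3.14, -0.003, 3.028]
force: [-0.2, 0.7, 0.3]
grip_width: 0.0699
grip_force: 0.0
time_s: 27.9
ee_pos: [0.5449, -0.3601, 0.0356]
eef_rot: [-3.141, 0.001, 3.03]
force: [-1.3, 0.9, 5.2]
grip_width: 0.0394
grip_force: 30.0
time_s: 28.6
ee_pos: [0.5445, -0.3598, 0.1344]
eef_rot: [3.141, -0.0, 3.03]
force: [-0.7, -0.4, -2.6]
grip_width: 0.0398
grip_force: 30.0
shift [ 1.482e-01  4.461e-01 -4.000e-04] rot [ 0.    -0.     0.644] t 28.6
```

To row units: 0.0319 m / 0.8 = 0.0399, 0.0106 m / 0.8 = 0.0133.

```bash
echo '0.008 0.0239 0 0 0 0 | 0.0133 0.0399 0 0 0 0 | 0.0133 0.0399 0 0 0 0 | 0.0133 0.0399 0 0 0 0 | 0.0133 0.0399 0 0 0 0 | 0.0133 0.0399 0 0 0 0 | 0.0133 0.0399 0 0 0 0 | 0.0133 0.0399 0 0 0 0 | 0.0133 0.0399 0 0 0 0 | 0.0133 0.0399 0 0 0 0' | python3 -m crank
echo '0.0133 0.0399 0 0 0 0 | 0.0133 0.0399 0 0 0 0 | 0.0133 0.0399 0 0 0 0 | 0.0133 0.0399 0 0 0 0 | 0.0053 0.0154 0 0 0 0 | 0 0 0 0 0 0' | python3 -m crank
echo '0 0 0 0 0 0.0322 | 0 0 0 0 0 0.0322 | 0 0 0 0 0 0.0322 | 0 0 0 0 0 0.0322 | 0 0 0 0 0 0.0322 | 0 0 0 0 0 0 | 0 0 0 0 0 0 | 0 0 0 0 0 0' | python3 -m crank
python3 - <<'E'
from h import *
c=eyes.camera("wrist");cv2.imwrite("pics/w8.png",c["pixels"]);go(.447,.100,.053,136.7)
E
```

```text
time_s: 29.6
ee_pos: [0.4765, -0.043, 0.1336]
eef_rot: [3.141, -0.002, 3.03]
force: [0.2, -0.2, -2.6]
grip_width: 0.0395
grip_force: 30.0
time_s: 30.2
ee_pos: [0.4463, 0.1008, 0.1341]
eef_rot: [-3.141, -0.002, 3.032]
force: [-0.0, -0.1, -1.4]
grip_width: 0.0402
grip_force: 30.0
time_s: 31.0
ee_pos: [0.447, 0.0995, 0.1348]
eef_rot: [-3.141, -0.0, 2.388]
force: [0.4, 0.7, -2.3]
grip_width: 0.04
grip_force: 30.0
shift [0.0003 0.0003 0.0818] rot [-0.    -0.     0.002] t 31.1
```

View pics/w8.png

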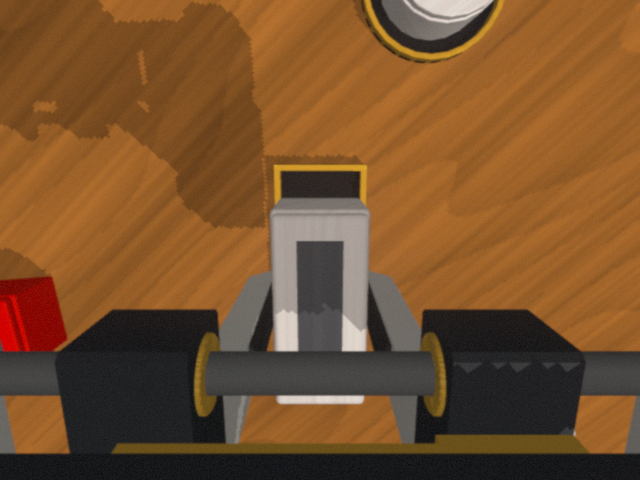

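The oblong pad's far edge runs level from (274,165) to (367,165), parallel to the held tin. I'll check the centre and lower.

To row units: 0.025 m / 0.8 = 0.0313, 0.02 m / 0.8 = 0.025.

```bash
python3 - <<'E'
from h import *
c=eyes.camera("wrist")
a,b=onplane(c,(273.5,165),.012),onplane(c,(367.5,165),.012);m=(a+b)/2;e=(b-a);n=np.array([-e[1],e[0],0])/np.linalg.norm(e)
print(np.linalg.norm(e), m-.054*n, "yaw",np.degrees(np.arctan2(n[1],n[0])))
E
echo '0 0 0.0313 0 0 0 | 0 0 0.0313 0 0 0 | 0 0 0.025 0 0 0 | 0 0 0.015 0 0 0 | 0 0 0 0 0 0 | 0 0 0 0 0 0' | python3 -m crank
```

```text
0.06449472009914488 [0.44799505 0.09916197 0.012     ] yaw 136.78239998542125
time_s: 31.7
ee_pos: [0.4473, 0.0999, 0.0535]
eef_rot: [3.141, 0.0, 2.386]
force: [0.3, 0.2, -2.2]
grip_width: 0.0399
grip_force: 30.0
```

To row units: 0.004 m / 0.8 = 0.005, 0.002 m / 0.8 = 0.0025.

```bash
echo '0 0 0.005 0 0 0 | 0 0 0.005 0 0 0 | 0 0 0.0025 0 0 0 | 0 0 0.0025 0 0 0 | 0 0 0 0 0 0 | 0 0 0 0 0 0 | 0 0 0 0 0 0' | python3 -m crank
echo '0 0 0.001 0 0 0 | 0 0 0 0 0 0 | 0 0 0 0 0 0' | python3 -m crank
```

```text
time_s: 32.4
ee_pos: [0.447, 0.0999, 0.0411]
eef_rot: [3.141, 0.0, 2.386]
force: [-0.1, 0.3, -1.4]
grip_width: 0.0401
grip_force: 30.0
time_s: 32.7
ee_pos: [0.4471, 0.0999, 0.0405]
eef_rot: [3.141, 0.0, 2.386]
force: [-2.1, -0.8, 6.1]
grip_width: 0.0394
grip_force: 30.0
```

The rows are not in the units I measure in: shifts go in shares of 0.8 m and turns go in shares of 4 rad. I convert before sending: -0.04 m / 0.8 = -0.05, -0.03 m / 0.8 = -0.0375.

```bash
echo '0 0 0 0 0 0 | 0 0 0 0 0 0 | 0 0 0 0 0 0 | 0 0 0 0 0 0 | 0 0 0 0 0 0 | 0 0 0 0 0 0' | python3 -m crank 0.08
echo '0 0 -0.0188 0 0 0 | 0 0 -0.0313 0 0 0 | 0 0 -0.0375 0 0 0 | 0 0 -0.05 0 0 0 | 0 0 -0.05 0 0 0 | -0.0125 0.05 -0.0375 0 0 0 | -0.0125 0.05 -0.0375 0 0 0 | -0.0125 0.05 0 0 0 0 | 0 0 0 0 0 0 | 0 0 0 0 0 0' | python3 -m crank
python3 - <<'E'
from h import *
a,b=eyes.camera("scene"),eyes.camera("side")
s=cv2.resize(a["pixels"][150:330,270:470],(400,360),interpolation=cv2.INTER_CUBIC);t=cv2.resize(b["pixels"][190:450,200:400],(400,520),interpolation=cv2.INTER_CUBIC)
im=np.zeros((520,800,3),np.uint8);im[:360,:400]=s;im[:,400:]=t;cv2.imwrite("pics/f.png",im)
E
```

```text
time_s: 33.3
ee_pos: [0.447, 0.0999, 0.0401]
eef_rot: [3.142, -0.0, 2.386]
force: [0.4, -0.1, 0.3]
grip_width: 0.0796
grip_force: 0.0
time_s: 34.3
ee_pos: [0.5495, 0.1659, 0.2479]
eef_rot: [-3.14, -0.001, 2.386]
force: [0.1, -0.2, 0.0]
grip_width: 0.0803
grip_force: 0.0
```

View pics/f.png

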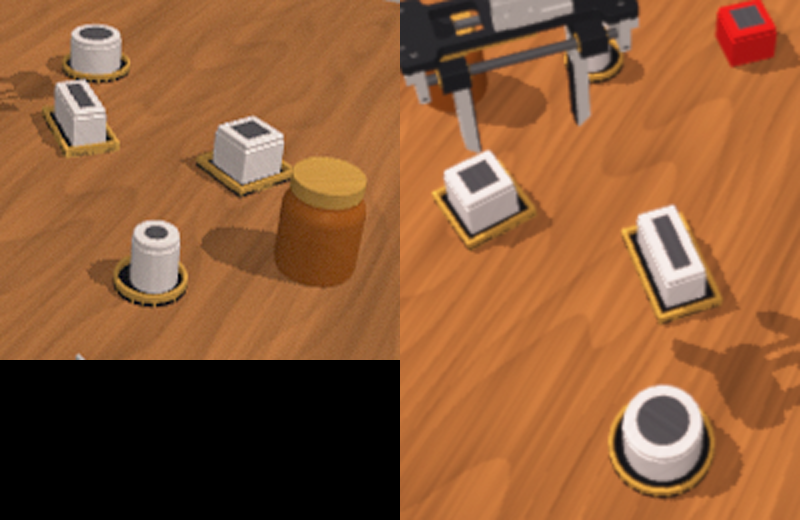

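All four tins stand level inside their rims. In the crop they are at (95,50), (80,115), (250,150) and (155,260) in the scene half, and the side half shows the same. The jar is undisturbed. Handing in.

```bash
python3 -c "
from station import ctrl
print(ctrl.hand_in())"
```

```text
the job is handed in; nothing more can be done
None
```

All four tins stand upright, lid up, on the floors of their matching pads inside the rims; the jar and scoop were left alone, and the job was handed in at about 34 s of robot time.

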